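# Feed a brake pad through the packing guide into its case

## Robot

A 7-joint arm with a two-finger parallel gripper is mounted at the origin on the work surface. World frame = base frame: x ahead of the robot, y to its left, z up, the work surface at z = 0. Lengths are in mm, angles in rad, forces in N, time in s.
With the tool pointing down it reaches from about 350 to 900 mm from the base axis. Payload 19.9 kg.
Tool frame: the origin (TCP) lies on the centre line of the jaws, within the pads' length; the fingertips stand 11 mm ahead of it and the grasp point (between the pads) lies 8 mm behind it; x points along the fingers, y is the direction in which the jaws open and shut, and the axes are right-handed (so a half turn about x gives the same grasp; the last joint's range is limited). The gripper opens to 94 mm and grips with 3 to 60 N. Pads are 16 mm wide; open, the fingers measure 119 mm over their backs; the gripper's body (75 mm by 177 mm) begins 78 mm behind the grasp point.
Start: joints at [-1.319, 0.417, -0.01, 1.614, 0.005, 1.111, -0.053], TCP at [180.984, 598.201, 216.425] pointing down, gripper open.
Joint ranges: [-2.81, 2.81], [-0.39, 2.02], [-1.27, 1.25], [0.06, 2.57], [-1.19, 4.33], [0.19, 2], [-2.82, 2.82]. Speed limits (rad/s): [1.89, 1.89, 2.39, 2.39, 3.01, 3.01, 3.01].

## Interface

Orientations are given as a 3x3 rotation matrix whose columns are the frame's x, y, z axes.
In Python, from cell import r gives the robot as it stands.
- The arm moves only by the shell command python3 -m jog 'ROWS' [OPENING] [FORCE]. ROWS is JSON, a list of rows, each a list of 6 numbers: the shift along the tool's x, y, z in mm, then the turn, a rotation vector about the tool's x, y, z in rad. A call has 1 to 20 rows; each row is the pose to reach, as a shift and turn from the pose commanded when the call began, along the tool's axes at that moment; what a row does not reach only later rows make up. A row lasts 1/12 s, in which the tool goes at most 41.7 mm and 7.16 degrees, less where a joint would pass 70% of its speed; a pose out of reach is approached as far as the arm can. A call with a gripper value outside its range is refused whole. OPENING is the finger opening in mm, from 0 to 94, set as the call begins (- or left out, the last holds). The fingers move at their own pace and stop on an object; FORCE is the grip in N (left out, the last holds). Time passes only in rows, so rows that repeat a pose let the fingers close. It gives the time, the measured TCP pose, the force and the opening at its end, in the units of the state.
- r.get_state(): the state, without advancing time (a new reading comes with each control period).
- r.get_image(name): name is "scene" or "top" or "wrist"; returns a dict with "frame" (400x640x3 uint8, red, green, blue), "vertical_fov" (degrees; the focal length in pixels is half the picture's height over the tangent of half this angle, whatever the lens; pixels are square), "cx", "cy" (the principal point, pixels), "T" (4x4, takes a point from camera to world coordinates). Camera axes: x right, y up, looking along -z (the intrinsics and any distortion apply to the point x, -y, -z); pixel columns grow to the right and rows downward; lengths in mm; the calibration is good to about 2 mm. A picture is of the moment at which its call begins. There is no depth.
- r.sign_off(): hands the job in, once; it reports no verdict.
Trained networks look in a picture, given as the dict that the camera call returned (one of the last four; its "shot" number tells which), for a name from the list of things; names that differ only in an ending like _2 or _b are one class to them, and where a whole thing is asked for, a point or a joint stands for the part that bears it (a point fixed in the world has none). Each returns a list of dicts, best first, with "score" (0 to 1); they miss things now and then, are a little off and sometimes report something else, mostly with a low value. They report only what shows in the picture. A call takes as long as a camera call. They do not tell look-alikes from the thing itself.
- r.search_frame(picture, label): "pixel" ([row, column] in pixels, amid what is visible of it).
- r.cut_out(picture, label): "pixels" (400x640 bool, what is visible of it) and "pixel" ([row, column] in pixels, amid what is visible of it).
- r.tip_of(picture, label): "pixel" ([row, column] in pixels: a listed point, or the origin of a listed thing).
The state is a dict: "clock": time; "joints": joint angles; "dq": joint speeds; "joint_torque": joint torques, N m; "eef_pos": TCP position; "tcp_rot": TCP orientation; "ft_force": force on the tool from outside, world axes, zero at the start; "wrist_torque": the same for the moment, N m; "gripper_width": finger opening in mm.
Only numpy, scipy, OpenCV 4.12 (cv2) and the standard library are available. Lean on these libraries where they do the work, as an engineer would, in place of code of your own. Each camera call takes 0.05 s, during which the arm holds its last target.

## Task

A small brake pad lies in the flared mouth of the wooden packing guide: slide the cover of the case at the guide's other end fully open, then take the wooden push stick and push the pad with it through the guide until the pad lies wholly inside the case. Finish with the cover slid fully shut and the stick let go, lying on the bench off the guide's board. Keep the gripper off the pad itself, so that no grease gets on it, and leave the carton, the wrench and the bigger brake pad where they are.

Things in the scene. Friction and masses are not known exactly. Their poses are not given: they have to be found in the camera images.
- guide: Fixed wooden packing guide with case on a 12 mm board. Origin: bench level, under the start of the roofed channel, on the centre line; +y = feed direction, +x away from robot. Floor z = 12 mm throughout. Lengths below are mm in this frame. Board: y -115 to 175, x -45 to 45; from y = 50 on also to x = -120, with two strips under the open cover.
- channel_mouth (a point): Start of the roofed channel, at floor level (guide's 0, 0, 12), guide's axes. Channel y 0 to 60: 37 wide, 24 high inside; roof z 36 to 40 with a 12 mm slit along the middle. Before it lies the open apron, walls up to z = 28: 74 wide and open-ended at y = -115, straight to y = -60, then narrowing evenly to 37 at y = 0.
- case_mid (a point): Middle of the case's floor (guide's 0, 113, 12), guide's axes. Painted case, inside y 68 to 158, x -24 to 24, walls up to z = 36; its end towards the channel is open, and shut only by the cover's flap, which runs across in the gap y 60 to 68.
- cover (a joint): Sliding cover of the case: 0 = fully shut, 0.070 m = fully open, slid to the guide's -x (towards the robot). Starts nearly shut; 1.5 N friction, stays where left. Aluminium plate 60 (x) by 102 (y) mm, top z = 42.5, with a turned-down flap 56 wide at y 62 to 66 that blocks the channel; a pad not pushed past it stops the cover from closing.
- cover_ridge (a point): Centre of the black upright grip ridge on the cover, 14 (guide x) by 56 (guide y) by 30 mm high, top at z = 72.5 mm. Moves with the cover; its axes are the guide's axes. Shut, it lies at x = 0, y = 113, z = 57.5 mm in the guide's frame.
- pad: The small brake pad, a steel-backed block 34 (x) by 60 (y) by 14 (z) mm, about 0.12 kg; origin at the centre of its underside, its long y axis roughly along the guide. Lies flat on the apron floor, up to 7 mm off the centre line.
- stick_grip (a point): Centre (40 mm up) of the handle of the wooden push stick: upright block 22 (x) by 40 (y) by 80 (z) mm, stands on the bench. A bar 16 mm wide and 12 mm high runs from the block's foot along the stick's +y, undersides flush. z up, y towards the tip. 0.09 kg in all.
- stick_tip (a point): Centre of the flat front end of the push stick's bar: 125 mm along the stick's +y from the handle's centre and 6 mm above the stick's underside. Same axes as the stick.
- carton_mid (a point): Centre of the grey parts carton, 90 by 170 by 60 mm, a bystander.
- wrench_grip (a point): The wrench lying near the robot, a bystander; point on its handle.
- bigpad_mid (a point): Centre of the bigger brake pad, 55 by 120 by 18 mm, lying on the bench, a bystander.
There are look-alikes about, which are no part of the job. Of the things shaped like the part that bears stick_grip, the wooden one is meant.

How it is judged:
By the outcome, as a careful person would: the job done as asked, in the order asked, and still so for the second after the job is handed in, with the robot touching nothing.
It also fails if it takes over 72 s, if anything falls off the work surface, if the arm or the gripper's body presses on something with over 40 N, if the wrist force passes 120 N, or if a joint passes its speed limit or range.

## Working session

There is one attempt and no reset: what is moved stays moved. The work goes in short steps, Python scripts to look and compute and a shell command to move; the robot and the scene stay as the last step left them, time stands still between calls to the robot, and variables do not carry over. Pictures are saved under pics/ and viewed, and the job is handed in when it is done.

```bash
ls; mkdir -p pics
cat > h.py <<'E'
import numpy as np, cv2
from cell import r
def save(p,name): cv2.imwrite('pics/'+name+'.png', cv2.cvtColor(p['frame'],cv2.COLOR_RGB2BGR))
def K(p):
    f=200/np.tan(np.radians(p['vertical_fov'])/2); return f,p['cx'],p['cy']
def toworld(p,pix,z):
    f,cx,cy=K(p); d=np.array([(pix[1]-cx)/f,-(pix[0]-cy)/f,-1]); T=np.array(p['T'])
    d=T[:3,:3]@d; o=T[:3,3]; return o+d*(z-o[2])/d[2]
def topix(p,X):
    f,cx,cy=K(p); T=np.array(p['T']); c=T[:3,:3].T@(np.asarray(X,float)-T[:3,3])
    return np.array([cy-f*c[1]/-c[2], cx+f*c[0]/-c[2]])
E
python3 - <<'E'
from h import *
for n in ['scene','top','wrist']:
    p=r.get_image(n); save(p,n+'0'); print(n,{k:v for k,v in p.items() if k!='frame'})
    for l in ['guide','channel_mouth','case_mid','cover','cover_ridge','pad','stick_grip','stick_tip','carton_mid','wrench_grip','bigpad_mid']:
        try: print(l,[(np.round(d['pixel']).tolist(),round(d['score'],2)) for d in r.tip_of(p,l)[:4]])
        except Exception as e: print(l,e)
print(r.get_state())
E
```

```text
pics
scene {'vertical_fov': 52.79783373832344, 'cx': 316.47301250273534, 'cy': 196.18700397380863, 'T': array([[-2.40554741e-01, -7.33364028e-01,  6.35854244e-01,
         1.16725816e+03],
       [ 9.70622520e-01, -1.85146260e-01,  1.53664527e-01,
         1.03506416e+02],
       [ 5.03399846e-03,  6.54139179e-01,  7.56357451e-01,
         7.93895462e+02],
       [ 0.00000000e+00,  0.00000000e+00,  0.00000000e+00,
         1.00000000e+00]]), 'shot': 1}
guide [([228.0, 346.0], 0.66)]
channel_mouth [([223.0, 342.0], 0.55), ([238.0, 390.0], 0.31)]
case_mid [([237.0, 388.0], 0.7)]
cover it knows: bigpad_mid, carton_mid, case_mid, channel_mouth, cover_ridge, guide, pad, stick_grip, stick_tip, wrench_grip
cover_ridge [([222.0, 393.0], 0.71)]
pad [([217.0, 320.0], 0.78)]
stick_grip [([145.0, 211.0], 0.98), ([120.0, 228.0], 0.83), ([149.0, 248.0], 0.8)]
stick_tip [([162.0, 297.0], 0.96), ([121.0, 276.0], 0.73), ([185.0, 188.0], 0.68)]
carton_mid [([306.0, 364.0], 0.66), ([223.0, 393.0], 0.55)]
wrench_grip [([179.0, 462.0], 0.69)]
bigpad_mid [([283.0, 244.0], 0.69), ([160.0, 298.0], 0.18)]
to
[... 1885 characters left out ...]
array([-1.16151217e-04,  1.69394162e-04, -5.18043915e-04, -9.30440735e-04,
        2.79209077e-04, -5.54857075e-05, -2.85206284e-04]), 'joint_torque': array([-2.26518232e-04, -8.51021934e+01,  6.37936927e-01, -4.26271713e+01,
       -4.88295383e-02,  1.38192001e-02,  3.82340090e-05]), 'eef_pos': array([180.98877591, 598.17925515, 216.39491725]), 'tcp_rot': array([[ 3.75381427e-06,  2.89606057e-01,  9.57145930e-01],
       [-1.54412783e-04,  9.57145919e-01, -2.89606053e-01],
       [-9.99999988e-01, -1.46708440e-04,  4.83118254e-05]]), 'ft_force': array([-0.50487784,  0.24616334, -0.53799347]), 'wrist_torque': array([ 0.01523842, -0.00264238, -0.0665316 ]), 'gripper_width': 94.22322678987207}
```

View pics/scene0.png

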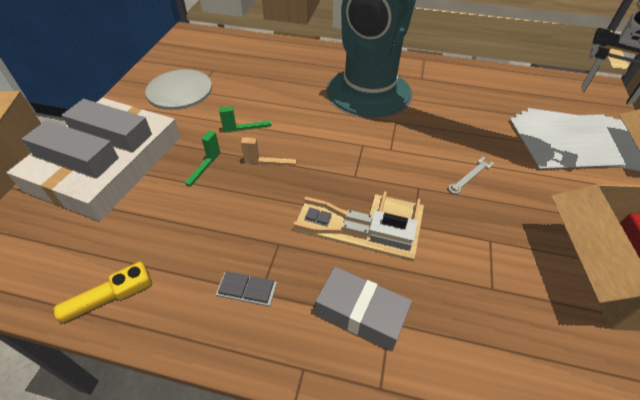

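View pics/top0.png

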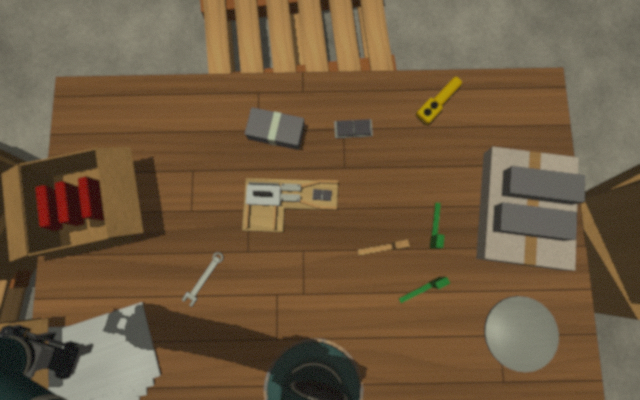

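Run:
```python
import cv2
a=cv2.imread('pics/top0.png'); 
cv2.imwrite('pics/topcrop.png',cv2.resize(a[150:310,200:460],None,fx=3,fy=3,interpolation=cv2.INTER_CUBIC))
a=cv2.imread('pics/scene0.png'); 
cv2.imwrite('pics/scenecrop.png',cv2.resize(a[90:290,180:440],None,fx=3,fy=3,interpolation=cv2.INTER_CUBIC))
```

```text
(no output)
```

View pics/topcrop.png

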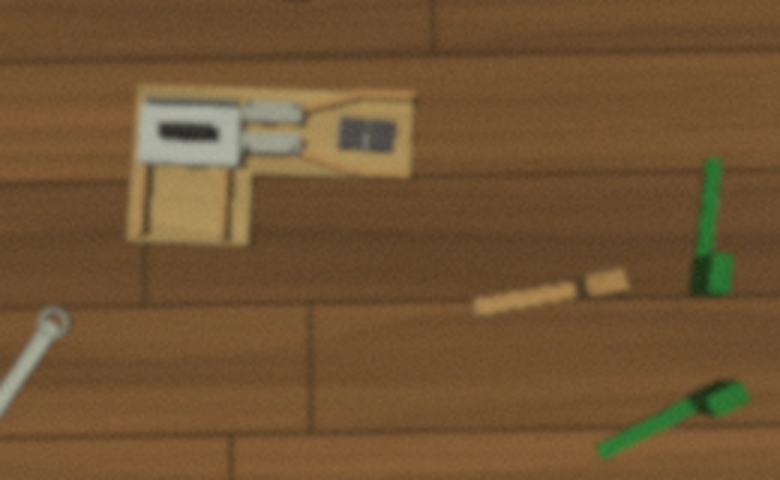

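View pics/scenecrop.png

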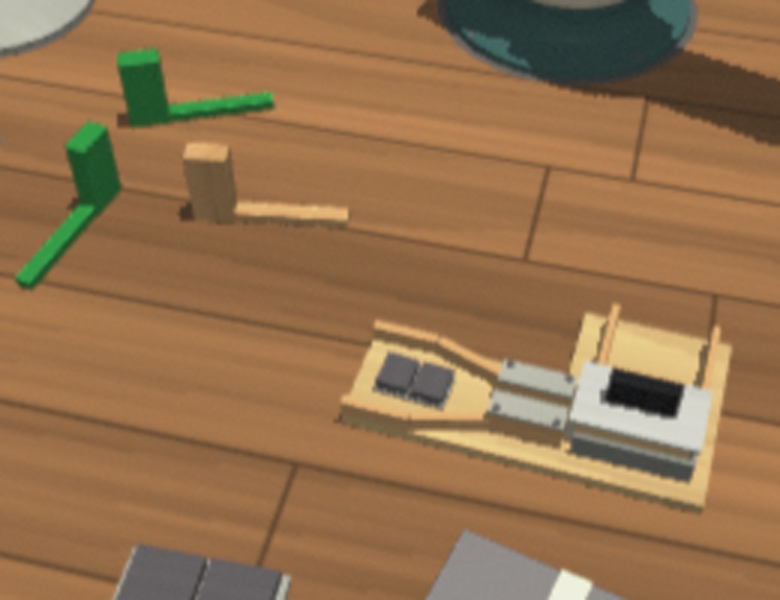

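Run:
```python
from h import *
import pickle
t=r.get_image('top'); s=r.get_image('scene')
for n,p,pts in [('top',t,dict(mouth=((194,300),12),case=((192,263),12),ridge=((193,261),57.5),pad=((196,322),12),grip=((247,400),40),tip=((251,356),6))),('scene',s,dict(mouth=((223,342),12),case=((237,388),12),ridge=((222,393),57.5),pad=((217,320),12),grip=((149,248),40),tip=((162,297),6)))]:
    for k,(px,z) in pts.items(): print(n,k,toworld(p,px,z).round(1))
# guide board corners from crops
for nm,c,z in [('bl far',(338,179.7),12)]: pass
C=lambda c: (150+c[1]/3,200+c[0]/3)
for nm,c,z in [('y175,x45',(137,85),12),('y-115,x45',(414,92),12),('y-115,x-45',(410,177),12),('y175,x-120',(127,242),12),('y50,x-120',(249,244),12)]: print('T',nm,toworld(t,C(c),z).round(1))
C=lambda c: (90+c[1]/3,180+c[0]/3)
for nm,c,z in [('y175,x45',(701,500),12),('y-115,x45',(342,412),12),('y175,x-120',(731,346),12),('y50,x-120',(587,314),12)]: print('S',nm,toworld(s,C(c),z).round(1))
```

```text
top mouth [581.4  32.3  12. ]
top case [589.9 148.5  12. ]
top ridge [578.3 148.   57.5]
top pad [573.8 -36.6  12. ]
top grip [ 409.5 -267.5   40. ]
top tip [ 401.2 -138.1    6. ]
scene mouth [578.3  25.4  12. ]
scene case [592.3 139.1  12. ]
scene ridge [581.2 142.8  57.5]
scene pad [573.4 -30.7  12. ]
scene grip [ 413.1 -273.4   40. ]
scene tip [ 395.8 -139.6    6. ]
T y175,x45 [634.8 203.5  12. ]
T y-115,x45 [622.  -87.9  12. ]
T y-115,x-45 [531.9 -81.6  12. ]
T y175,x-120 [469.4 211.6  12. ]
T y50,x-120 [465.2  85.9  12. ]
S y175,x45 [632.3 202.7  12. ]
S y-115,x45 [619.3 -83.9  12. ]
S y175,x-120 [473.4 214.   12. ]
S y50,x-120 [467.6  91.3  12. ]
```

```bash
cat >> h.py <<'E'
from scipy.spatial.transform import Rotation as Ro
def down(yaw_y):  # tool x down, tool y at angle yaw_y(rad) in world
    y=np.array([np.cos(yaw_y),np.sin(yaw_y),0]); x=np.array([0,0,-1.]); return np.stack([x,y,np.cross(x,y)],1)
def go(pos,R,st=None):
    st=st or r.get_state(); R0=st['tcp_rot']; d=R0.T@(np.asarray(pos,float)-st['eef_pos']); rv=Ro.from_matrix(R0.T@R).as_rotvec()
    print('clock',st['clock'],'shift',d.round(1),'turn',rv.round(4),'rows',round(max(np.linalg.norm(d)/41.7,np.degrees(np.linalg.norm(rv))/7.16),1))
E
python3 - <<'E'
from h import *
go([580,120,200],down(-0.043))
E
```

```text
clock 1.75 shift [  16.5 -342.1  520.4] turn [1.32e+00 1.00e-04 1.00e-04] rows 14.9
```

```bash
python3 -m jog '[[16.5,-342,520,1.32,0,0],[16.5,-342,520,1.32,0,0],[16.5,-342,520,1.32,0,0],[16.5,-342,520,1.32,0,0],[16.5,-342,520,1.32,0,0],[16.5,-342,520,1.32,0,0],[16.5,-342,520,1.32,0,0],[16.5,-342,520,1.32,0,0],[16.5,-342,520,1.32,0,0],[16.5,-342,520,1.32,0,0],[16.5,-342,520,1.32,0,0],[16.5,-342,520,1.32,0,0],[16.5,-342,520,1.32,0,0],[16.5,-342,520,1.32,0,0],[16.5,-342,520,1.32,0,0],[16.5,-342,520,1.32,0,0],[16.5,-342,520,1.32,0,0],[16.5,-342,520,1.32,0,0]]' 60
python3 - <<'E'
from h import *
p=r.get_image('wrist'); save(p,'w1')
import pickle; pickle.dump(p,open('w1.pkl','wb'))
for l in ['channel_mouth','case_mid','cover_ridge','pad']:
    print(l,[(np.round(d['pixel'],1).tolist(),round(d['score'],2),toworld(p,d['pixel'],57.5 if 'ridge' in l else 12).round(1)) for d in r.tip_of(p,l)[:2]])
E
```

```text
clock: 3.25
eef_pos: [579.4, 120.6, 199.8]
tcp_rot: [[-0.0, 0.999, -0.043], [0.0, -0.043, -0.999], [-1.0, -0.0, -0.0]]
ft_force: [-0.3, -0.3, 0.4]
gripper_width: 60.5
channel_mouth [([254.2, 326.3], 0.92, array([582.1,  29.9,  12. ]))]
case_mid []
cover_ridge [([162.9, 314.8], 0.77, array([574.9, 145.8,  57.5]))]
pad [([298.3, 318.7], 0.91, array([570.8, -28. ,  12. ]))]
```

View pics/w1.png

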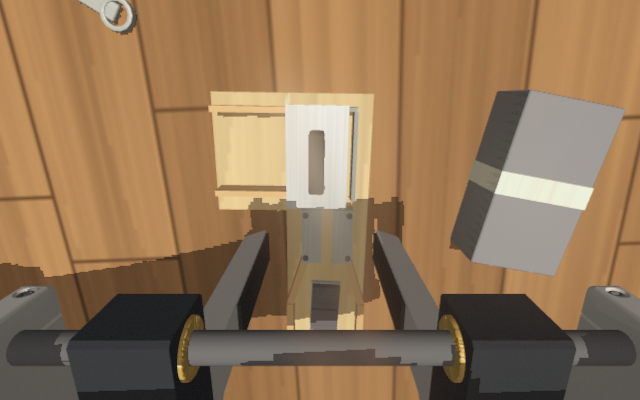

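Run:
```python
from h import *; import pickle
p=pickle.load(open('w1.pkl','rb'))
f=p['frame']; cv2.imwrite('pics/w1c.png',cv2.cvtColor(cv2.resize(f[80:340,190:400],None,fx=3,fy=2.3,interpolation=cv2.INTER_CUBIC),cv2.COLOR_RGB2BGR))
for n,px,z in [('y175x45',(94.5,373.5),12),('y175x-120',(92.5,211),12),('y50x-120',(209.5,220),12),('covertop y164?,x-30',(105.5,286.5),42.5),('cover y62 x-30',(207,287.5),42.5),('cover x30',(105.5,350),42.5),('cover x30b',(209,346),42.5),('ridge top ends',(130,317),72.5),('ridge low',(194,316.5),72.5)]: print(n,toworld(p,px,z).round(1))
```

```text
y175x45 [636.1 204.6  12. ]
y175x-120 [472.6 213.3  12. ]
y50x-120 [466.   89.2  12. ]
covertop y164?,x-30 [550.7 198.1  42.5]
cover y62 x-30 [544.8  98.9  42.5]
cover x30 [609.8 195.6  42.5]
cover x30b [604.   94.3  42.5]
ridge top ends [578.6 177.2  72.5]
ridge low [575.6 119.9  72.5]
```

View pics/w1c.png

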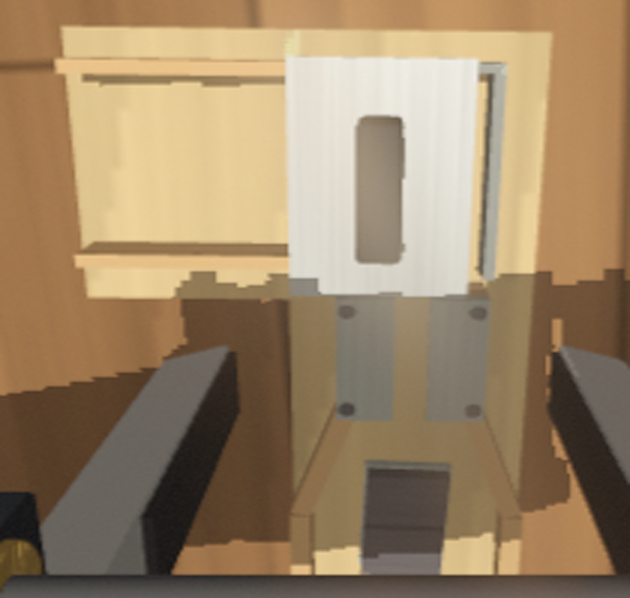

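```bash
cat >> h.py <<'E'
GY=-0.053; GO=np.array([582.7,32.3,0])
Rg=Ro.from_euler('z',GY).as_matrix()
def g2w(x,y,z): return GO+Rg@np.array([x,y,z],float)
def w2g(X): return Rg.T@(np.asarray(X,float)-GO)
E
python3 - <<'E'
from h import *
print(w2g([577.2,148.5,60]))
go([577.2,148.5,60],down(GY))
E
```

```text
[-11.64799421 115.74547175  60.        ]
clock 3.5 shift [140.2  -3.2 -27. ] turn [ 0.0117 -0.0003 -0.0001] rows 3.4
```

```bash
python3 -m jog '[[40,-3.2,-27,0.012,0,0],[80,-3.2,-27,0.012,0,0],[115,-3.2,-27,0.012,0,0],[140,-3.2,-27,0.012,0,0],[140,-3.2,-27,0.012,0,0],[140,-3.2,-27,0.012,0,0]]'
python3 -m jog '[[0,0,0,0,0,0],[0,0,0,0,0,0],[0,0,0,0,0,0],[0,0,0,0,0,0],[0,0,0,0,0,0],[0,0,0,0,0,0]]' 5 25
```

```text
clock: 4.0
eef_pos: [577.2, 147.5, 60.0]
tcp_rot: [[-0.001, 0.999, -0.055], [-0.001, -0.055, -0.999], [-1.0, -0.001, 0.001]]
ft_force: [0.5, -0.3, 0.9]
gripper_width: 59.9
clock: 4.5
eef_pos: [577.8, 147.5, 60.4]
tcp_rot: [[0.001, 0.998, -0.055], [0.0, -0.055, -0.998], [-1.0, 0.0, -0.0]]
ft_force: [-0.4, -0.5, -0.4]
gripper_width: 23.7
```

```bash
python3 -m jog '[[0,0,0,0,0,0],[0,0,0,0,0,0],[0,0,0,0,0,0],[0,0,0,0,0,0]]'
```

```text
clock: 4.83
eef_pos: [577.6, 147.4, 60.0]
tcp_rot: [[-0.0, 0.998, -0.055], [-0.0, -0.055, -0.998], [-1.0, -0.0, 0.0]]
ft_force: [-2.0, -0.4, 3.4]
gripper_width: 14.2
```

```bash
python3 -m jog '[[0,-12,0,0,0,0],[0,-26,0,0,0,0],[0,-40,0,0,0,0],[0,-50,0,0,0,0],[0,-55,0,0,0,0],[0,-57,0,0,0,0],[0,-57,0,0,0,0]]'
python3 -m jog '[[0,-1,0,0,0,0],[0,-2,0,0,0,0],[0,-3,0,0,0,0],[0,-3,0,0,0,0]]'
```

```text
clock: 5.42
eef_pos: [520.6, 150.6, 60.0]
tcp_rot: [[-0.0, 0.998, -0.055], [0.0, -0.055, -0.998], [-1.0, -0.0, -0.0]]
ft_force: [-2.0, 1.4, 2.4]
gripper_width: 13.7
clock: 5.75
eef_pos: [518.1, 150.8, 60.0]
tcp_rot: [[0.001, 0.998, -0.055], [0.0, -0.055, -0.998], [-1.0, 0.001, -0.0]]
ft_force: [3.5, 2.1, 1.4]
gripper_width: 13.8
```

```bash
python3 -m jog '[[0,-1,0,0,0,0],[0,-2,0,0,0,0],[0,-3,0,0,0,0],[0,-3,0,0,0,0]]'
```

```text
clock: 6.08
eef_pos: [517.9, 150.8, 60.2]
tcp_rot: [[0.007, 0.998, -0.056], [0.0, -0.056, -0.998], [-1.0, 0.007, -0.0]]
ft_force: [25.2, 3.3, -21.0]
gripper_width: 13.9
```

```bash
python3 -m jog '[[0,3,0,0,0,0],[0,3,0,0,0,0]]'
python3 -m jog '[[0,0,0,0,0,0],[0,0,0,0,0,0],[0,0,0,0,0,0],[0,0,0,0,0,0],[-30,0,0,0,0,0],[-70,0,0,0,0,0],[-110,0,0,0,0,0]]' 40
python3 - <<'E'
from h import *
p=r.get_image('wrist'); save(p,'w2')
for l in ['cover_ridge']:
    print(l,[(np.round(d['pixel'],1).tolist(),round(d['score'],2),w2g(toworld(p,d['pixel'],57.5)).round(1)) for d in r.tip_of(p,l)[:2]])
# stick
g=np.array([411,-270]);t=np.array([398.5,-139]); 
go([411,-250,230],down(np.arctan2(*(t-g)[::-1])-np.pi/2))
E
```

```text
clock: 6.25
eef_pos: [518.3, 150.8, 60.0]
tcp_rot: [[0.0, 0.998, -0.055], [0.0, -0.055, -0.998], [-1.0, 0.0, -0.0]]
ft_force: [1.2, 2.6, 3.9]
gripper_width: 14.1
clock: 6.83
eef_pos: [516.8, 150.0, 170.7]
tcp_rot: [[-0.002, 0.998, -0.056], [-0.002, -0.056, -0.998], [-1.0, -0.002, 0.002]]
ft_force: [1.1, 1.0, 0.1]
gripper_width: 40.2
cover_ridge [([198.5, 322.5], 0.58, array([-70.6, 112.9,  57.5]))]
clock 6.9333 shift [-56.7 -86.4 406.4] turn [-0.1506 -0.0031 -0.007 ] rows 10.1
```

View pics/w2.png

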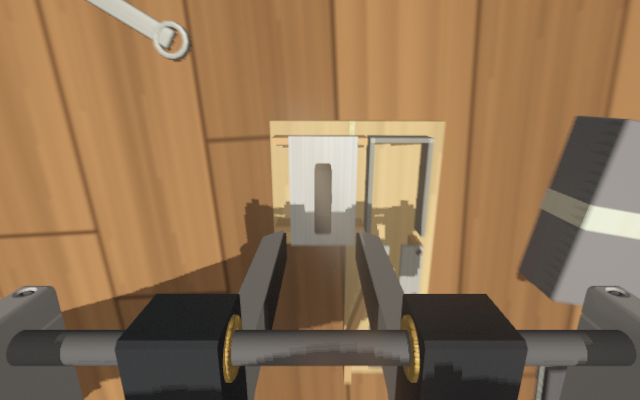

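```bash
python3 -m jog '[[-57,-86,406,-0.15,0,0],[-57,-86,406,-0.15,0,0],[-57,-86,406,-0.15,0,0],[-57,-86,406,-0.15,0,0],[-57,-86,406,-0.15,0,0],[-57,-86,406,-0.15,0,0],[-57,-86,406,-0.15,0,0],[-57,-86,406,-0.15,0,0],[-57,-86,406,-0.15,0,0],[-57,-86,406,-0.15,0,0],[-57,-86,406,-0.15,0,0],[-57,-86,406,-0.15,0,0],[-57,-86,406,-0.15,0,0]]' 60
python3 - <<'E'
from h import *
p=r.get_image('wrist'); save(p,'w3')
import pickle; pickle.dump(p,open('w3.pkl','wb'))
for l,z in [('stick_grip',40),('stick_tip',6),('pad',12),('channel_mouth',12)]:
    print(l,[(np.round(d['pixel'],1).tolist(),round(d['score'],2),toworld(p,d['pixel'],z).round(1)) for d in r.tip_of(p,l)[:2]])
E
```

```text
clock: 8.02
eef_pos: [409.4, -249.5, 226.6]
tcp_rot: [[-0.001, 0.996, 0.095], [0.0, 0.095, -0.996], [-1.0, -0.001, -0.0]]
ft_force: [0.4, 1.3, -1.1]
gripper_width: 59.9
stick_grip [([275.8, 221.4], 0.97, array([ 304.5, -378.2,   40. ])), ([193.8, 325.9], 0.87, array([ 416.8, -266.5,   40. ]))]
stick_tip [([169.3, 184.1], 0.92, array([ 249.7, -262.4,    6. ])), ([72.5, 320.2], 0.82, array([ 398.4, -140.8,    6. ]))]
pad []
channel_mouth []
```

View pics/w3.png

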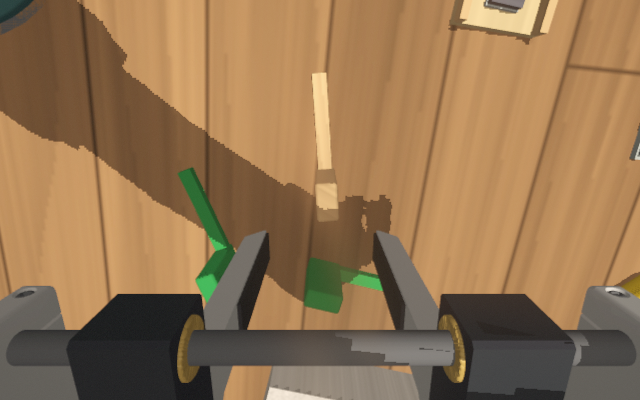

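Run:
```python
from h import *; import pickle
p=pickle.load(open('w3.pkl','rb')); f=p['frame']
cv2.imwrite('pics/w3c.png',cv2.cvtColor(cv2.resize(f[60:240,280:380],None,fx=3.3,fy=3.3,interpolation=cv2.INTER_CUBIC),cv2.COLOR_RGB2BGR))
d=r.cut_out(p,'stick_grip')
for q in d[:3]:
    print(q['score'],q['pixel'])
```

```text
0.81 [158.7, 321.3]
0.62 [237.4, 208.0]
0.55 [280.8, 327.3]
```

View pics/w3c.png

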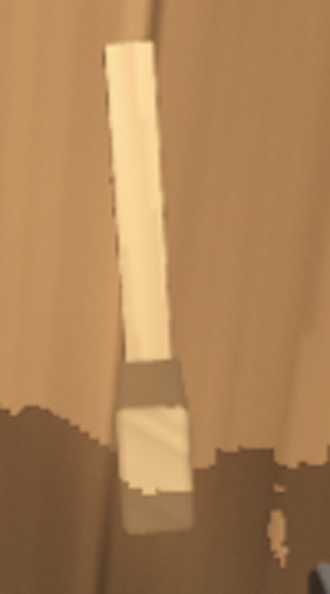

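Run:
```python
from h import *; import pickle
p=pickle.load(open('w3.pkl','rb'))
W=lambda c,z: toworld(p,(60+c[1]/3.3,280+c[0]/3.3),z)
top=[W(c,80) for c in [(118,407),(188,406),(193,528),(123,533)]]
print(np.round(top,1)); c=np.mean(top,0); print('handle',c)
print('dims',[np.linalg.norm(top[i]-top[(i+1)%4]).round(1) for i in range(4)])
t=[W(c,12) for c in [(105,45),(155,42)]]; b=[W(c,12) for c in [(126,360),(171,360)]]
print(np.round(t,1),np.round(b,1)); tm=np.mean(t,0); bm=np.mean(b,0)
for a,q in [(bm,tm),(c,tm),(bm,bm+0)]: 
    d=(q-a)[:2]; print(np.linalg.norm(d), np.arctan2(d[1],d[0])-np.pi/2)
```

```text
[[ 404.4 -245.8   80. ]
 [ 424.6 -243.5   80. ]
 [ 430.3 -280.9   80. ]
 [ 409.5 -284.5   80. ]]
handle [ 417.18497331 -263.70096708   80.        ]
dims [np.float64(20.4), np.float64(37.8), np.float64(21.1), np.float64(39.1)]
[[ 389.6 -143.2   12. ]
 [ 405.6 -140.7   12. ]] [[ 406.1 -245.8   12. ]
 [ 421.8 -244.3   12. ]]
104.36600394085207 0.1570942847816954
123.28639323478693 0.1591477519379627
0.0 -1.5707963267948966
```

Run:
```python
from h import *
go([417,-265,54],down(0.158))
```

```text
clock 8.3167 shift [172.9   5.6  16.4] turn [-0.0615 -0.0001  0.0001] rows 4.2
```

```bash
python3 -m jog '[[35,5.6,16.4,-0.0615,0,0],[75,5.6,16.4,-0.0615,0,0],[115,5.6,16.4,-0.0615,0,0],[145,5.6,16.4,-0.0615,0,0],[165,5.6,16.4,-0.0615,0,0],[173,5.6,16.4,-0.0615,0,0],[173,5.6,16.4,-0.0615,0,0],[173,5.6,16.4,-0.0615,0,0]]'
python3 -m jog '[[0,0,0,0,0,0],[0,0,0,0,0,0],[0,0,0,0,0,0],[0,0,0,0,0,0],[0,0,0,0,0,0],[0,0,0,0,0,0],[0,0,0,0,0,0],[0,0,0,0,0,0],[0,0,0,0,0,0]]' 10 40
```

```text
clock: 8.98
eef_pos: [417.0, -266.0, 54.8]
tcp_rot: [[0.0, 0.988, 0.156], [-0.0, 0.156, -0.988], [-1.0, 0.0, 0.0]]
ft_force: [0.1, -0.8, 0.6]
gripper_width: 60.0
clock: 9.73
eef_pos: [416.8, -265.8, 54.2]
tcp_rot: [[0.0, 0.988, 0.156], [0.0, 0.156, -0.988], [-1.0, 0.0, 0.0]]
ft_force: [-0.5, 1.2, 6.7]
gripper_width: 21.8
```

Run:
```python
from h import *
go(g2w(0,-245,0)*[1,1,0]+[0,0,114],down(GY))
```

```text
clock 9.7333 shift [-59.8 159.4 -28.9] turn [ 0.2095 -0.     -0.0003] rows 4.1
```

```bash
python3 -m jog '[[-15,0,0,0,0,0],[-40,5,0,0,0,0],[-59.8,30,-5,0.04,0,0],[-59.8,60,-10,0.09,0,0],[-59.8,90,-16,0.14,0,0],[-59.8,120,-22,0.19,0,0],[-59.8,145,-27,0.2095,0,0],[-59.8,159.4,-28.9,0.2095,0,0],[-59.8,159.4,-28.9,0.2095,0,0],[-59.8,159.4,-28.9,0.2095,0,0]]'
python3 - <<'E'
from h import *
p=r.get_image('wrist'); save(p,'w4')
import pickle; pickle.dump(p,open('w4.pkl','wb'))
for l,z in [('stick_grip',100),('stick_tip',66),('pad',12),('channel_mouth',12)]:
    print(l,[(np.round(d['pixel'],1).tolist(),round(d['score'],2),w2g(toworld(p,d['pixel'],z)).round(1)) for d in r.tip_of(p,l)[:2]])
f=p['frame']
cv2.imwrite('pics/w4c.png',cv2.cvtColor(cv2.resize(f[0:230,220:430],None,fx=2.6,fy=2.6,interpolation=cv2.INTER_CUBIC),cv2.COLOR_RGB2BGR))
E
```

```text
clock: 10.57
eef_pos: [569.5, -212.3, 113.3]
tcp_rot: [[-0.001, 0.999, -0.052], [-0.0, -0.052, -0.999], [-1.0, -0.001, 0.0]]
ft_force: [0.4, -0.7, -0.7]
gripper_width: 21.9
stick_grip [([393.8, 167.1], 0.8, array([-103.6, -353.9,  100. ]))]
stick_tip [([373.8, 308.2], 0.78, array([  -9.7, -369.9,   66. ])), ([20.4, 318.7], 0.64, array([  -1.6, -119. ,   66. ]))]
pad []
channel_mouth []
```

View pics/w4c.png

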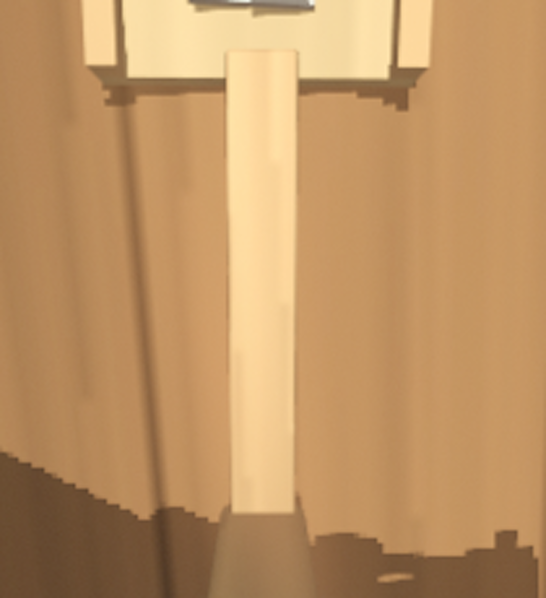

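Run:
```python
from h import *; import pickle
p=pickle.load(open('w4.pkl','rb'))
W=lambda c,z: w2g(toworld(p,(c[1]/2.6,220+c[0]/2.6),z)).round(1)
print('tip',W((227,50),72),W((298,50),72),'base',W((232,513),72),W((296,513),72))
print('board inner',W((127,78),12),W((391,78),12),'wall top outer',W((86,66),28),W((431,66),28))
print(topix(p,g2w(0,-120,72)),w2g(r.get_state()['eef_pos']))
```

```text
tip [  -8.  -119.6   72. ] [   7.3 -119.6   72. ] base [  -7.6 -223.5   72. ] [   8.3 -223.4   72. ]
board inner [ -38.2 -114.7   12. ] [  35.5 -114.6   12. ] wall top outer [ -46.6 -114.7   28. ] [  43.7 -114.5   28. ]
[ 19.99437312 321.53574459] [  -0.7672907  -245.57639944  113.95422935]
```

```bash
python3 -m jog '[[15,-0.9,0,0,0,0],[32,-0.9,0,0,0,0],[42,-0.9,0,0,0,0],[44.7,-0.9,0,0,0,0],[44.7,-0.9,0,0,0,0],[44.7,-0.9,0,0,0,0]]'
python3 - <<'E'
from h import *
p=r.get_image('wrist'); save(p,'w5'); q=r.get_image('scene'); save(q,'s5')
import pickle; pickle.dump(p,open('w5.pkl','wb'))
f=p['frame']
a=cv2.resize(f[0:230,220:430],None,fx=2.6,fy=2.6,interpolation=cv2.INTER_CUBIC)
b=cv2.resize(q['frame'][120:260,200:360],None,fx=4,fy=4,interpolation=cv2.INTER_CUBIC)
cv2.imwrite('pics/w5c.png',a[...,::-1]);cv2.imwrite('pics/s5c.png',b[...,::-1])
E
```

```text
clock: 11.32
eef_pos: [568.8, -212.7, 69.7]
tcp_rot: [[0.0, 0.999, -0.053], [-0.0, -0.053, -0.999], [-1.0, 0.0, 0.0]]
ft_force: [0.2, 0.5, -1.0]
gripper_width: 21.8
```

View pics/w5c.png

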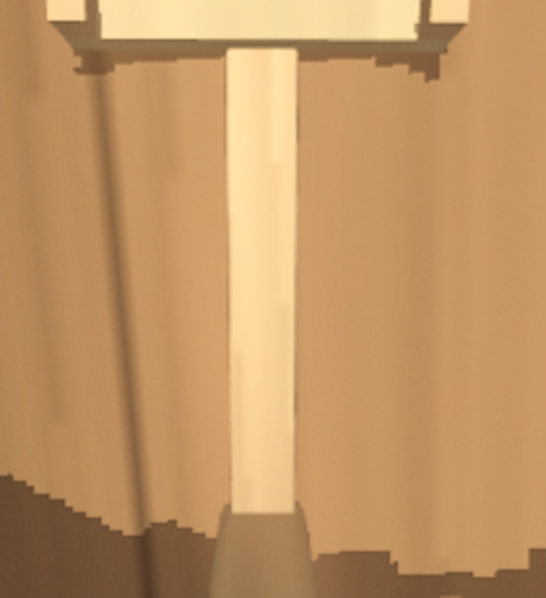

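View pics/s5c.png

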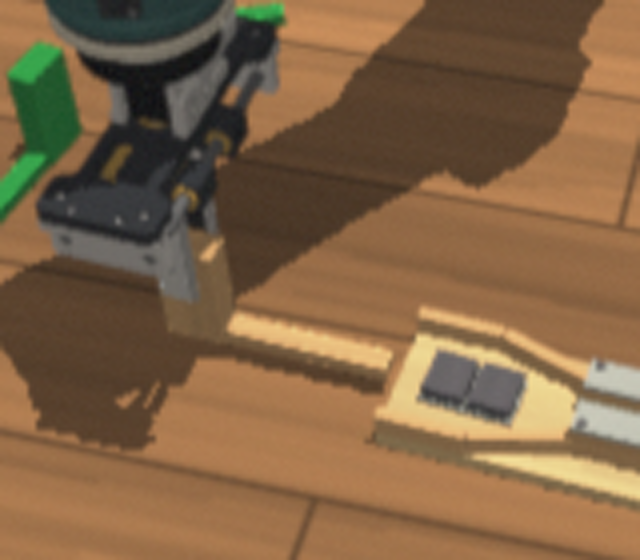

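Run:
```python
from h import *; import pickle
q=r.get_image('scene'); p=pickle.load(open('w5.pkl','rb'))
for z in (20,24,27,30):
  print(z,'wrist',w2g(toworld(p,(48/2.6,220+262.5/2.6),z)).round(1),'scene far/near top corners',w2g(toworld(q,(120+345/4,200+392/4),z)).round(1),w2g(toworld(q,(120+370/4,200+387/4),z)).round(1))
for x,y,z in [(-8.5,-120.5,27),(7,-120.5,27),(7,-120.5,15),(-1,-115,12),(44,-115,28)]:
  px=topix(q,g2w(x,y,z)); print((x,y,z),'crop col,row',(px[1]-200)*4,(px[0]-120)*4)
```

```text
20 wrist [  -0.7 -118.    20. ] scene far/near top corners [ -16.2 -123.6   20. ] [   3.5 -120.2   20. ]
24 wrist [  -0.7 -118.8   24. ] scene far/near top corners [ -13.1 -122.4   24. ] [   6.5 -119.    24. ]
27 wrist [  -0.7 -119.4   27. ] scene far/near top corners [ -10.8 -121.6   27. ] [   8.7 -118.2   27. ]
30 wrist [  -0.7 -120.    30. ] scene far/near top corners [  -8.5 -120.7   30. ] [  11.  -117.3   30. ]
(-8.5, -120.5, 27) crop col,row 392.45115638551647 348.15236439717125
(7, -120.5, 27) crop col,row 384.2961072117548 366.9840957165893
(7, -120.5, 15) crop col,row 384.9458873182366 379.19332816178485
(-1, -115, 12) crop col,row 397.7155309201946 374.5401510667208
(44, -115, 28) crop col,row 372.8489048675749 414.6569930861
```

Run:
```python
from h import *; import pickle
q=r.get_image('scene'); t=r.get_image('top'); 
f=q['frame']; cv2.imwrite('pics/s6c.png',cv2.resize(f[190:250,285:350],None,fx=10,fy=10,interpolation=cv2.INTER_CUBIC)[...,::-1])
print([ (w2g(toworld(q,d['pixel'],12)).round(1),d['score']) for d in r.tip_of(q,'pad')[:1]])
print([ (w2g(toworld(t,d['pixel'],12)).round(1),d['score']) for d in r.tip_of(t,'pad')[:1]])
d=r.cut_out(q,'pad')[0]; print(w2g(toworld(q,d['pixel'],20)))
p=pickle.load(open('w4.pkl','rb'));print('rear corners w4',[w2g(toworld(p,(c[1]/2.6,220+c[0]/2.6),26)).round(1) for c in [(188,3),(314,8)]])
p=pickle.load(open('w1.pkl','rb'));print('front corners w1',[w2g(toworld(p,(c[1]/2.3+80,190+c[0]/3),26)).round(1) for c in [(366,463),(450,465),(360,574),(442,574)]])
```

```text
[(array([  0.7, -60.9,  12. ]), 0.69)]
[(array([ -4.6, -67.7,  12. ]), 0.59)]
[ -3.43170202 -65.03203325  20.        ]
rear corners w4 [array([-19.7, -99.5,  26. ]), array([  12.9, -100.5,   26. ])]
front corners w1 [array([-16.6, -29.7,  26. ]), array([ 15.4, -30.4,  26. ]), array([-18.7, -94.5,  26. ]), array([ 13.9, -94.1,  26. ])]
```

View pics/s6c.png

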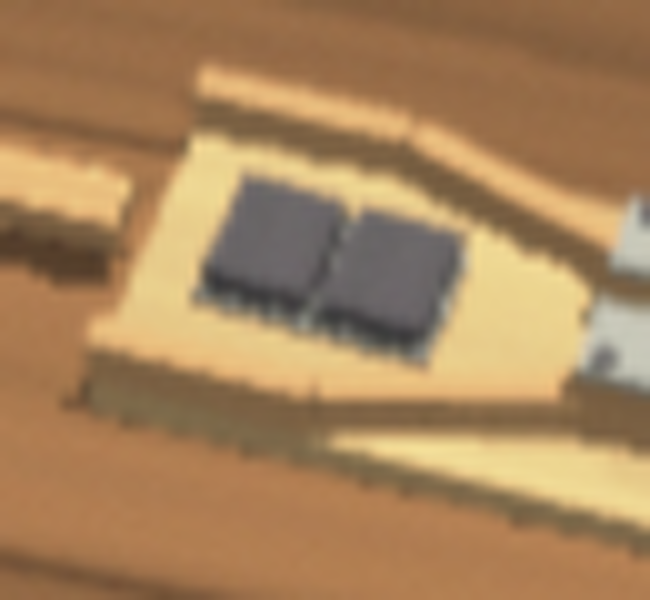

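```bash
python3 -m jog '[[1,-0.5,-8,0,0,0],[1,-0.5,-18,0,0,0],[1,-0.5,-24,0,0,0],[1,-0.5,-30,0,0,0],[1,-0.5,-36,0,0,0],[1,-0.5,-42,0,0,0],[1,-0.5,-48,0,0,0],[1,-0.5,-54,0,0,0],[1,-0.5,-60,0,0,0],[1,-0.5,-66,0,0,0],[1,-0.5,-72,0,0,0],[1,-0.5,-78,0,0,0],[1,-0.5,-84,0,0,0],[1,-0.5,-90,0,0,0],[1,-0.5,-95,0,0,0],[1,-0.5,-97,0,0,0]]'
python3 - <<'E'
from h import *
p=r.get_image('wrist'); save(p,'w7'); q=r.get_image('scene')
a=cv2.resize(p['frame'][0:230,220:430],None,fx=2.6,fy=2.6,interpolation=cv2.INTER_CUBIC)
b=cv2.resize(q['frame'][160:270,270:430],None,fx=4,fy=4,interpolation=cv2.INTER_CUBIC)
cv2.imwrite('pics/w7c.png',a[...,::-1]);cv2.imwrite('pics/s7c.png',b[...,::-1])
E
```

```text
clock: 13.05
eef_pos: [573.5, -114.5, 68.1]
tcp_rot: [[0.0, 0.999, -0.052], [0.0, -0.052, -0.999], [-1.0, 0.0, -0.0]]
ft_force: [0.8, -1.0, -1.2]
gripper_width: 21.7
```

View pics/w7c.png

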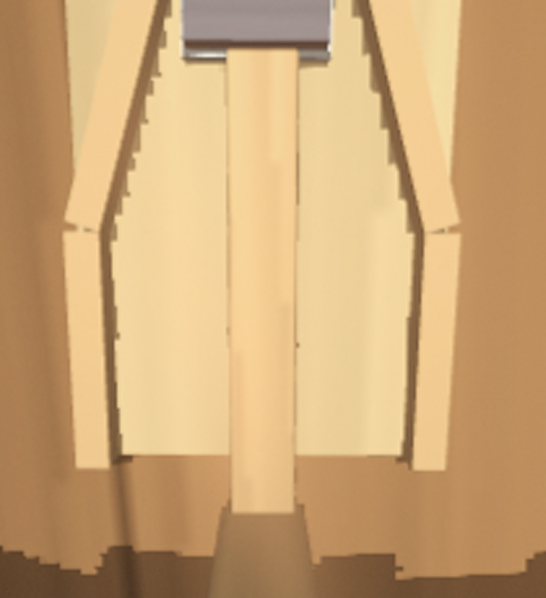

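View pics/s7c.png

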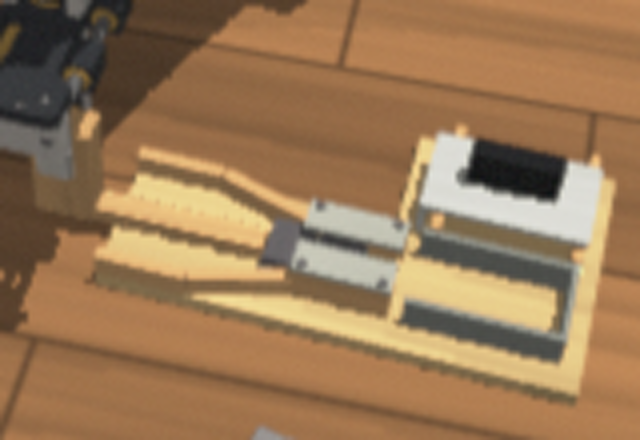

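```bash
python3 -m jog '[[0,0,-5,0,0,0],[0,0,-11,0,0,0],[0,0,-17,0,0,0],[0,0,-23,0,0,0],[0,0,-29,0,0,0],[0,0,-35,0,0,0],[0,0,-41,0,0,0],[0,0,-47,0,0,0],[0,0,-53,0,0,0],[0,0,-59,0,0,0],[0,0,-65,0,0,0],[0,0,-71,0,0,0],[0,0,-77,0,0,0],[0,0,-83,0,0,0],[0,0,-89,0,0,0],[0,0,-94,0,0,0],[0,0,-98,0,0,0],[0,0,-101,0,0,0],[0,0,-102,0,0,0]]'
python3 - <<'E'
from h import *
p=r.get_image('wrist'); q=r.get_image('scene'); print(w2g(r.get_state()['eef_pos']))
a=cv2.resize(p['frame'][0:230,220:430],None,fx=2.6,fy=2.6,interpolation=cv2.INTER_CUBIC)
b=cv2.resize(q['frame'][160:270,270:430],None,fx=4,fy=4,interpolation=cv2.INTER_CUBIC)
cv2.imwrite('pics/w8c.png',a[...,::-1]);cv2.imwrite('pics/s8c.png',b[...,::-1])
E
```

```text
clock: 14.73
eef_pos: [578.8, -13.0, 68.1]
tcp_rot: [[-0.0, 0.999, -0.053], [0.0, -0.053, -0.999], [-1.0, -0.0, -0.0]]
ft_force: [-0.7, -0.8, -0.1]
gripper_width: 21.7
[ -1.53586087 -45.81120671  68.07424338]
```

View pics/w8c.png

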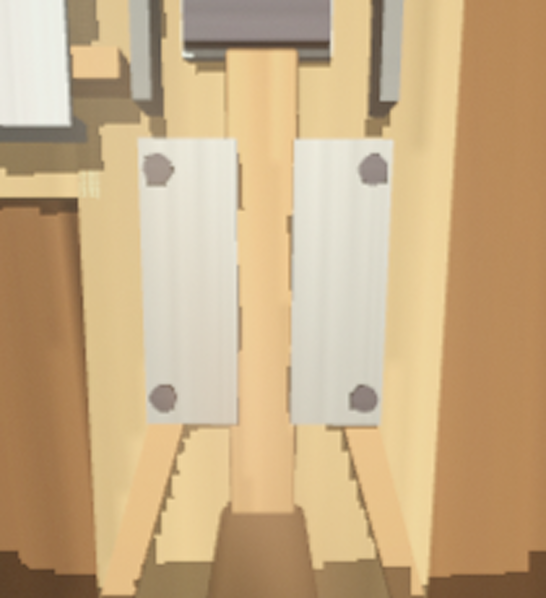

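View pics/s8c.png

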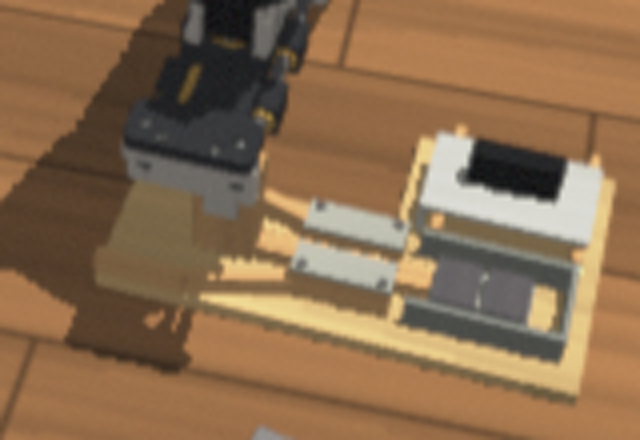

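```bash
python3 -m jog '[[0,0,-2,0,0,0],[0,0,-4,0,0,0],[0,0,-4,0,0,0],[0,0,2,0,0,0],[0,0,12,0,0,0],[0,0,25,0,0,0],[0,0,40,0,0,0],[0,0,55,0,0,0],[0,0,70,0,0,0],[0,0,85,0,0,0],[0,0,102,0,0,0],[0,0,120,0,0,0],[0,0,140,0,0,0],[0,0,160,0,0,0],[0,0,180,0,0,0],[0,0,200,0,0,0],[0,0,216,0,0,0],[0,0,226,0,0,0],[0,0,228,0,0,0],[0,0,228,0,0,0]]'
python3 - <<'E'
from h import *
q=r.get_image('scene'); print(w2g(r.get_state()['eef_pos']))
b=cv2.resize(q['frame'][120:270,210:430],None,fx=3.5,fy=3.5,interpolation=cv2.INTER_CUBIC)
cv2.imwrite('pics/s9c.png',b[...,::-1])
E
```

```text
clock: 16.5
eef_pos: [566.2, -242.1, 68.0]
tcp_rot: [[-0.0, 0.999, -0.054], [-0.0, -0.054, -0.999], [-1.0, -0.0, 0.0]]
ft_force: [-0.2, 0.6, -1.3]
gripper_width: 22.1
[  -1.65682383 -273.8197214    67.95884851]
```

View pics/s9c.png

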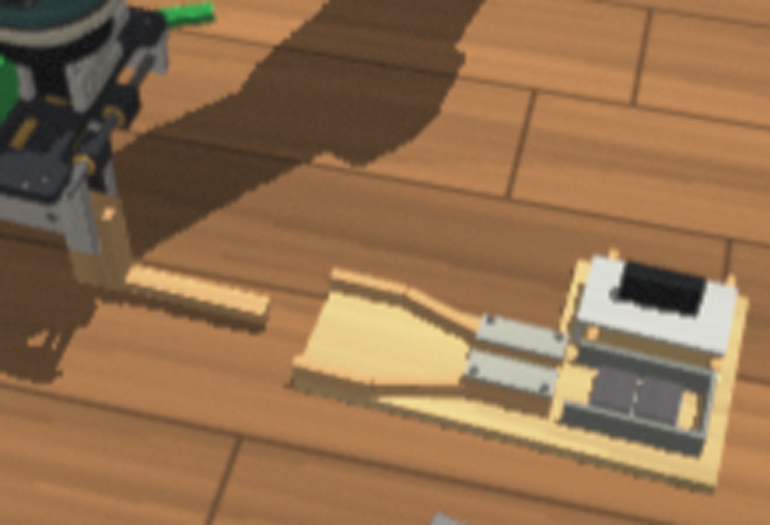

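```bash
python3 -m jog '[[5,0,0,0,0,0],[9,0,0,0,0,0],[12,0,0,0,0,0],[13.3,0,0,0,0,0],[13.6,0,0,0,0,0],[13.6,0,0,0,0,0]]'
```

```text
clock: 17.05
eef_pos: [566.7, -241.0, 54.3]
tcp_rot: [[-0.0, 0.999, -0.053], [-0.0, -0.053, -0.999], [-1.0, -0.0, 0.0]]
ft_force: [0.6, -0.2, -1.3]
gripper_width: 21.9
```

```bash
python3 -m jog '[[0,0,0,0,0,0],[0,0,0,0,0,0],[0,0,0,0,0,0],[0,0,0,0,0,0],[0,0,0,0,0,0],[0,0,0,0,0,0]]' 56
python3 -m jog '[[-20,0,0,0,0,0],[-50,0,0,0,0,0],[-90,0,0,0,0,0],[-125,0,0,0,0,0],[-125,0,0,0,0,0]]'
python3 - <<'E'
from h import *
p=r.get_image('wrist'); save(p,'w10')
q=r.get_image('scene'); save(q,'s10')
go(g2w(-70.9,113,125),down(GY))
E
```

```text
clock: 17.55
eef_pos: [566.7, -241.3, 54.5]
tcp_rot: [[0.0, 0.999, -0.053], [-0.0, -0.053, -0.999], [-1.0, 0.0, 0.0]]
ft_force: [0.2, 0.1, -0.3]
gripper_width: 55.1
clock: 17.97
eef_pos: [568.9, -242.9, 186.1]
tcp_rot: [[0.008, 0.999, -0.054], [-0.002, -0.053, -0.999], [-1.0, 0.008, 0.002]]
ft_force: [-0.1, -0.7, 1.3]
gripper_width: 56.2
clock 18.0667 shift [  55.5  -70.1 -387.1] turn [ 0.0002  0.0002 -0.0025] rows 9.5
```

View pics/w10.png

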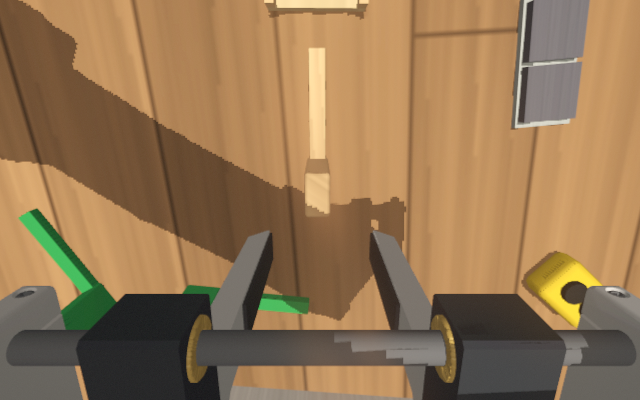

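View pics/s10.png

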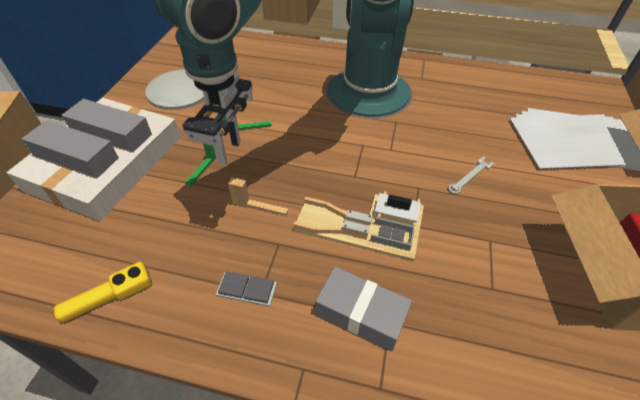

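```bash
python3 -m jog '[[0,-10,-35,0,0,0],[10,-20,-75,0,0,0],[20,-30,-115,0,0,0],[30,-40,-155,0,0,0],[40,-45,-195,0,0,0],[50,-50,-235,0,0,0],[55,-55,-275,0,0,0],[55,-60,-315,0,0,0],[55,-65,-350,0,0,0],[55,-70,-377,0,0,0],[55,-70,-388,0,0,0],[55,-70,-388,0,0,0],[55,-70,-388,0,0,0]]'
python3 - <<'E'
from h import *
p=r.get_image('wrist'); save(p,'w11')
go([518,150.8,60],down(GY))
E
```

```text
clock: 19.15
eef_pos: [517.0, 149.3, 123.8]
tcp_rot: [[-0.001, 0.999, -0.053], [-0.001, -0.053, -0.999], [-1.0, -0.001, 0.001]]
ft_force: [-0.5, -1.3, -1.5]
gripper_width: 55.8
clock 19.2 shift [64.   0.7 -2.5] turn [-0.0011  0.0011  0.0006] rows 1.5
```

View pics/w11.png

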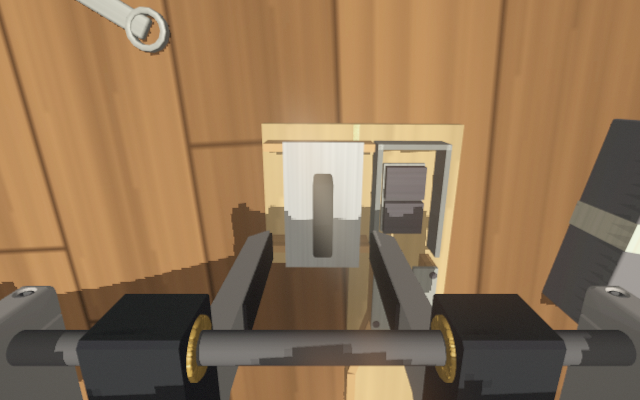

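```bash
python3 -m jog '[[20,0.7,-2,0,0,0],[45,0.7,-2,0,0,0],[60,0.7,-2,0,0,0],[64,0.7,-2,0,0,0],[64,0.7,-2,0,0,0]]'
python3 -m jog '[[0,0,0,0,0,0],[0,0,0,0,0,0],[0,0,0,0,0,0],[0,0,0,0,0,0],[0,0,0,0,0,0],[0,0,0,0,0,0],[0,0,0,0,0,0],[0,0,0,0,0,0],[0,0,0,0,0,0]]' 5 25
```

```text
clock: 19.62
eef_pos: [517.8, 150.0, 59.7]
tcp_rot: [[-0.002, 0.998, -0.055], [-0.001, -0.055, -0.998], [-1.0, -0.001, 0.002]]
ft_force: [0.7, -0.6, 0.4]
gripper_width: 55.8
clock: 20.37
eef_pos: [518.2, 151.9, 60.6]
tcp_rot: [[0.0, 0.999, -0.053], [0.0, -0.053, -0.999], [-1.0, 0.0, -0.0]]
ft_force: [-1.2, 0.5, 3.6]
gripper_width: 13.7
```

```bash
python3 -m jog '[[0,10,0,0,0,0],[0,20,0,0,0,0],[0,30,0,0,0,0],[0,40,0,0,0,0],[0,50,0,0,0,0],[0,58,0,0,0,0],[0,64,0,0,0,0],[0,67,0,0,0,0],[0,67,0,0,0,0]]'
python3 -m jog '[[0,1,0,0,0,0],[0,2,0,0,0,0],[0,3,0,0,0,0],[0,3,0,0,0,0]]'
```

```text
clock: 21.12
eef_pos: [586.6, 148.0, 60.6]
tcp_rot: [[0.001, 0.999, -0.053], [-0.0, -0.053, -0.999], [-1.0, 0.001, 0.0]]
ft_force: [1.5, 0.3, 4.1]
gripper_width: 13.8
clock: 21.45
eef_pos: [588.1, 147.9, 60.6]
tcp_rot: [[-0.001, 0.999, -0.053], [-0.0, -0.053, -0.999], [-1.0, -0.001, 0.0]]
ft_force: [-7.0, -1.0, 11.8]
gripper_width: 13.5
```

```bash
python3 -m jog '[[0,1,0,0,0,0],[0,2,0,0,0,0],[0,2,0,0,0,0]]'
python3 -m jog '[[0,-3,0,0,0,0],[0,-3,0,0,0,0]]'
```

```text
clock: 21.7
eef_pos: [588.3, 148.0, 60.4]
tcp_rot: [[-0.005, 0.999, -0.053], [0.0, -0.053, -0.999], [-1.0, -0.005, -0.0]]
ft_force: [-22.1, -1.4, 23.6]
gripper_width: 13.8
clock: 21.87
eef_pos: [587.3, 148.0, 60.6]
tcp_rot: [[0.0, 0.999, -0.053], [-0.0, -0.053, -0.999], [-1.0, 0.0, 0.0]]
ft_force: [-2.0, -1.3, 4.5]
gripper_width: 14.0
```

```bash
python3 -m jog '[[0,1,0,0,0,0],[0,2,0,0,0,0],[0,2,0,0,0,0],[0,1,0,0,0,0],[0,1,0,0,0,0]]'
```

```text
clock: 22.28
eef_pos: [588.1, 148.0, 60.5]
tcp_rot: [[-0.001, 0.999, -0.053], [-0.0, -0.053, -0.999], [-1.0, -0.001, 0.0]]
ft_force: [-6.9, -1.1, 9.7]
gripper_width: 13.6
```

```bash
python3 -m jog '[[0,0,0,0,0,0],[0,0,0,0,0,0],[0,0,0,0,0,0],[0,0,0,0,0,0],[-30,0,0,0,0,0],[-70,0,0,0,0,0],[-110,0,0,0,0,0],[-140,0,0,0,0,0],[-140,0,0,0,0,0]]' 50
python3 - <<'E'
from h import *
p=r.get_image('wrist'); save(p,'w12'); q=r.get_image('scene'); save(q,'s12')
b=cv2.resize(q['frame'][160:270,290:430],None,fx=5,fy=5,interpolation=cv2.INTER_CUBIC)
cv2.imwrite('pics/s12c.png',b[...,::-1])
print([(w2g(toworld(p,d['pixel'],57.5)).round(1),d['score']) for d in r.tip_of(p,'cover_ridge')[:2]])
E
```

```text
clock: 23.03
eef_pos: [590.6, 148.3, 206.5]
tcp_rot: [[0.007, 0.999, -0.053], [0.003, -0.053, -0.999], [-1.0, 0.007, -0.003]]
ft_force: [1.4, 0.7, 0.3]
gripper_width: 49.9
[(array([  0.5, 114.8,  57.5]), 0.56)]
```

View pics/w12.png

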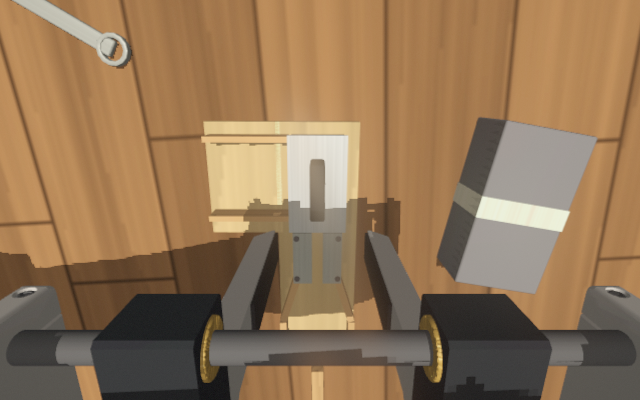

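View pics/s12.png

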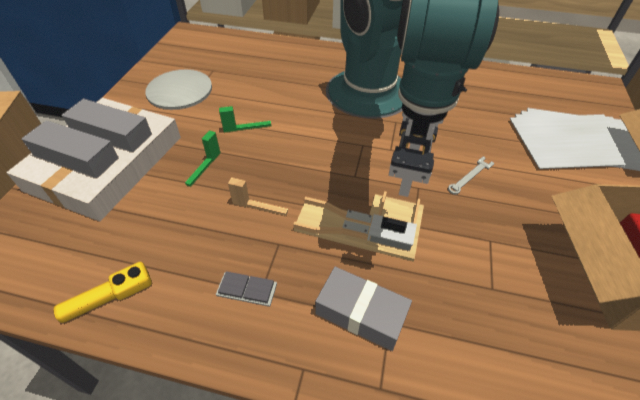

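Cover shut (ridge at row 190, col 317; measured at guide x ≈ 0.5 mm), the stick stands on the bench clear of the board, the bystanders are where they were, and the robot touches nothing.

```bash
python3 -c "
from h import *
print(r.sign_off())"
```

```text
the job is handed in; nothing more can be done
None
```

The pad is in the case, the cover is shut, and the stick is back on the bench. I handed the job in at about 23 s of the 72 s.

**What I did**
- I slid the cover open by its ridge until it met its stop, at about 25 N.
- I took the wooden push stick by its handle, not either of the green look-alikes.
- I pushed the pad along the guide with the stick, to about y = 83 to 143 mm in the guide's frame. The case is 68 to 158 mm inside.
- I backed the stick out and stood it on the bench, with its tip about 35 mm clear of the board.
- I slid the cover shut until it met its stop. It had moved about 70 mm in all.

**Last checks**
- **Pad:** before closing, the wrist picture showed it lying wholly inside the case. It was not checked again once the cover was over it.
- **Cover:** after release, the network put the ridge at guide x about 0.5 mm, where shut is 0. That is within the camera's calibration error. The cover also met its stop again just before I let go.
- **Other things:** the carton and the bigger pad look unmoved in the scene pictures, and so does the wrench. The gripper never touched the pad.
- **Disagreement:** the network's pad positions differed by 5 to 7 mm between cameras. I used edges read from the wrist pictures instead.
- **Forces:** the largest reading I saw was about 33 N at the wrist, well under the 120 N limit.

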